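# Gauge a thumb slug and lock the reading

## Task

Measure the thumb slug standing on the bed of the slug gauge: slide the orange cursor along the gauge so that it carries the slug against the aluminium end stop and closes on it with no slack, gently, because the urethane is soft. Then take the spring clip from its cream stand and clip it upright onto the chrome ruler directly behind the cursor, with no more than 5 mm between them, so that the setting is kept. Leave the slug upright in the gauge and everything else on the counter where it is.

Things in the scene. Friction and masses are not known exactly. Their poses are not given: they have to be found in the camera images.
- gauge: the slug gauge, fixed to the counter. Origin under its bed; z up; the cursor slides along its y, towards the end stop at the +y end. Grey bed: top at z = 15 mm, x from -53 to 77 mm, y from -145 to 165 mm
- stop_face (a point): top middle of the flat face of the gauge's aluminium end stop (gauge x 0, y 100, z 55 mm); axes as the gauge's. The face looks to -y and is 60 mm wide in x, z 15 to 55 mm
- ruler_top (a point): middle of the top edge of the gauge's chrome ruler (gauge x 45, y 5, z 55 mm); axes as the gauge's. The ruler is an upright blade 4 mm thick in x, 290 mm long in y, 40 mm high
- cursor: orange cursor on the gauge, slides along the gauge's y (travel 190 mm, friction about 2.5 N, stays where left). Axes as the gauge's; origin in its front (+y) face, on the bed top. A plate 16 mm thick in y (back face at y = -16 mm), x from -30 to 58 mm, z from 1 to 45 mm; it straddles the ruler. It may be pushed on its back face
- slug_a: navy urethane thumb slug, a plain cylinder standing upright, 40 mm tall; origin in the centre of its underside. Three slugs of unmarked, different diameters between 30 and 44 mm; one (any of them) stands on the gauge's bed between cursor and end stop, the two spare ones in the dark wood tray
- slug_b: another navy thumb slug, see slug_a
- slug_c: another navy thumb slug, see slug_a
- stand: cream clip stand, fixed: base 70 x 60 x 15 mm, with an upright blade 4 mm thick in x, 40 mm wide in y, top edge at z = 55 mm. Origin under its base centre
- clip: stainless spring clip, 20 mm wide in y, 67 mm tall, jaws down over the stand's blade, jaw tips 18 mm below its top edge. Origin midway between the jaw tips, z up, hinge at z = 26 mm, flat jaws z 0 to 22 mm (it bottoms there). Flaring tails z 26 to 66 mm, 38 mm over their outsides at z = 55 mm; squeezed together along x (9 N, to a stop at 26 mm) they open the jaw tips to 17 mm
- clip_jaw (a joint): opening angle of the clip (rad): 0 when it grips a 4 mm blade, -0.07 when shut on nothing, 0.5 when squeezed fully open
- tray: dark wood tray 112 x 162 mm, fixed, floor 15 mm high, with the spare slugs
- cup: loose zinc ball cup, a bowl 90 mm across and 30 mm high; bystander; origin under its centre
- rings: loose cream finger sizing ring set, a flat fan of four rings about 80 mm across and 8 mm high; bystander; origin at its brass rivet
Things that resemble listed ones, but are neither listed nor needed, are in the scene too. What is shaped like the slug_b but green or yellow is not meant.

How it is judged:
By the outcome, as a careful person would: the job done as asked, in the order asked, and still so for the second after the job is handed in, with the robot touching nothing.
It also fails if it takes over 64 s, if anything falls off the work surface, if the arm or the gripper's body presses on something with over 40 N, if the wrist force passes 120 N, or if a joint passes its speed limit or range.

## Robot

A 6-joint arm with a two-finger parallel gripper is mounted at the origin on the work surface. World frame = base frame: x ahead of the robot, y to its left, z up, the work surface at z = 0. Lengths are in m, angles in rad, forces in N, time in s.
With the tool pointing down it reaches from about 0.275 to 0.725 m from the base axis. Payload 15.9 kg.
Tool frame: the origin (TCP) lies between the finger pads; the fingertips stand 25 mm ahead of it and the grasp point (between the pads) lies 6 mm ahead of it; z points along the fingers, y is the line along which they close (so a half turn about z gives the same grasp; the last joint's range is limited). The gripper opens to 85 mm and grips with 20 to 120 N. Pads are 22 mm wide; open, the fingers measure 114 mm over their backs; the gripper's body (76 mm by 85 mm) begins 54 mm behind the grasp point. The pads swing forward as they close: fully open they stand 13 mm farther back than shut.
Start: joints at [-1.215, 0.213, -0.034, 1.323, 0, 1.571], TCP at [0.174, -0.469, 0.256] pointing down, gripper open.
Joint ranges: [-2.98, 2.98], [-0.74, 1.72], [-1.14, 1.35], [-2.1, 2.04], [-1.57, 1.44], [-3.14, 3.14]. Speed limits (rad/s): [1.89, 1.89, 2.39, 2.57, 3.14, 3.14].

## Interface

Orientations are given as a rotation vector (axis times angle).
In Python, from bench import robot, imaging gives the robot as it stands.
- The arm moves only by the shell command python3 -m crank 'ROWS'. ROWS is JSON, a list of rows, each a list of 7 numbers: the finger opening in m, from 0 to 0.0854, then the shift along the tool's x, y, z in m, then the turn, a rotation vector about the tool's x, y, z in degrees. In form: [[fingers, x, y, z, ax, ay, az], ...]. A call has exactly 10 rows; each row shifts and turns the commanded pose from where the row before left it, along the tool's axes as they then stand; what a row does not reach is not made up. A row lasts 1/10 s, in which the tool goes at most 50 mm and 8.59 degrees, less where a joint would pass 70% of its speed; a pose out of reach is approached as far as the arm can. A call is refused whole if a number of a shift passes 0.05 or a number of a turn 8.59, either way. A call with a gripper value outside its range is refused whole. The fingers move at their own pace and stop on an object; the grip force is fixed at half the most. Time passes only in rows, so rows that do not move let the fingers close, or fill a call up. It gives the time, the measured TCP pose, the force, the opening and the grip force at its end, in the units of the state.
- robot.read_state(): the state, without advancing time (a new reading comes with each control period).
- imaging.capture(name): name is "side" or "top"; returns a dict with "image" (384x512x3 uint8, red, green, blue), "intrinsics" (3x3 intrinsics, pixels), "world_to_cam" (4x4, takes a point from world to camera coordinates). Camera axes: x right, y down, z forward; pixel columns grow to the right and rows downward; lengths in m; the calibration is good to about 2 mm. A picture is of the moment at which its call begins. There is no depth.
- robot.hand_in(): hands the job in; it is judged then, once.
Trained networks look in a picture, given as the dict that the camera call returned (one of the last four; its "shot" number tells which), for a name from the list of things; names that differ only in an ending like _2 or _b are one class to them, and where a whole thing is asked for, a point or a joint stands for the part that bears it (a point fixed in the world has none). Each returns a list of dicts, best first, with "conf" (0 to 1); they miss things now and then, are a little off and sometimes report something else, mostly with a low value. They report only what shows in the picture. A call takes as long as a camera call. They do not tell look-alikes from the thing itself.
- imaging.recognise(picture, thing): "extent" ([left, top, right, bottom] in pixels, round what is visible of it).
- imaging.regions_of(picture, thing): "region" (384x512 bool, what is visible of it) and "extent" ([left, top, right, bottom] in pixels, round what is visible of it).
The state is a dict: "time_s": time; "q": joint angles; "joint_vel": joint speeds; "effort": joint torques, N m; "eef_pos": TCP position; "orientation": TCP orientation; "wrist_force": force on the tool from outside, world axes, zero at the start; "wrist_torque": the same for the moment, N m; "opening": finger opening in m; "finger_force": force on a finger pad.
Only numpy, scipy, OpenCV 4.12 (cv2) and the standard library are available. Lean on these libraries where they do the work, as an engineer would, in place of code of your own. Each camera call takes 0.05 s, during which the arm holds its last target. There are 200 camera calls.

## Working session

There is one attempt and no reset: what is moved stays moved. The work goes in short steps, Python scripts to look and compute and a shell command to move; the robot and the scene stay as the last step left them, time stands still between calls to the robot, and variables do not carry over. Pictures are saved under pics/ and viewed, at most 10 in all, crops included, and the job is handed in when it is done.

```bash
mkdir -p pics
python3 - <<'E'
from bench import robot, imaging
import cv2,json
s=robot.read_state();print(s['time_s'],s['eef_pos'],s['orientation'],s['opening'],s['wrist_force'])
for n in('top','side'):
    p=imaging.capture(n);cv2.imwrite(f'pics/{n}0.png',cv2.resize(p['image'][:,:,::-1],None,fx=1.5,fy=1.5,interpolation=cv2.INTER_CUBIC))
    print(n,p['intrinsics'].round(1).tolist(),p['world_to_cam'].round(3).tolist())
    for t in('gauge','cursor','slug_a','stand','clip','tray','cup','rings'):
        print(t,[(r['conf'],[round(float(v)) for v in r['extent']]) for r in imaging.recognise(p,t)][:4])
E
```

```text
0.0 [ 0.17406259 -0.46841904  0.25582853] [-3.09099131e+00 -5.55726290e-01  3.10456333e-04] 0.08557230994687554 [-0.51913454 -0.43727426  1.05491438]
top [[491.3, 0.0, 257.1], [0.0, 491.3, 186.2], [0.0, 0.0, 1.0]] [[0.024, -1.0, -0.005, 0.018], [-0.978, -0.022, -0.205, 0.489], [0.205, 0.01, -0.979, 1.145], [0.0, 0.0, 0.0, 1.0]]
gauge [(0.71, [283, 135, 289, 170]), (0.58, [194, 130, 322, 190])]
cursor [(0.75, [284, 134, 288, 170])]
slug_a [(0.78, [174, 117, 184, 134]), (0.75, [138, 169, 152, 187]), (0.73, [98, 224, 116, 241]), (0.65, [141, 127, 160, 141])]
stand [(0.77, [382, 184, 408, 217])]
clip [(0.63, [398, 183, 415, 201])]
tray [(0.86, [93, 152, 170, 209]), (0.59, [136, 170, 154, 185])]
cup [(0.61, [164, 227, 199, 265])]
rings [(0.6, [322, 244, 362, 268])]
side [[474.6, 0.0, 252.4], [0.0, 474.6, 192.3], [0.0, 0.0, 1.0]] [[-0.741, -0.671, -0.019, 0.383], [-0.52, 0.592, -0.615, 0.249], [0.424, -0.446, -0.788, 1.009], [0.0, 0.0, 0.0, 1.0]]
gauge [(0.83, [173, 128, 284, 232])]
cursor [(0.66, [231, 142, 261, 167])]
slug_a [(0.79, [128, 273, 147, 296]), (0.78, [118, 222, 145, 241]), (0.74, [88, 243, 105, 267]), (0.6, [157, 249, 173, 271])]
stand []
clip [(0.49, [336, 95, 348, 120])]
tray [(0.92, [109, 236, 196, 312])]
cup [(0.95, [227, 256, 272, 294])]
rings [(0.45, [337, 172, 354, 187]), (0.44, [108, 236, 198, 312])]
```

View pics/top0.png

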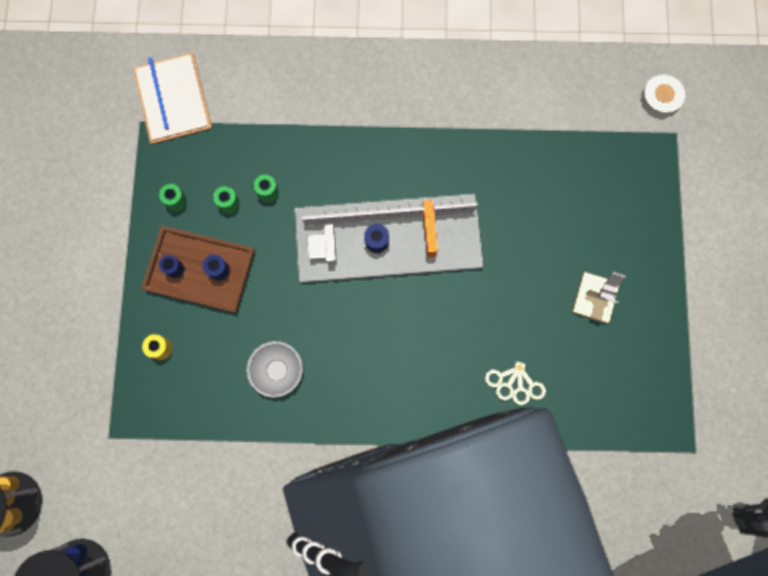

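View pics/side0.png

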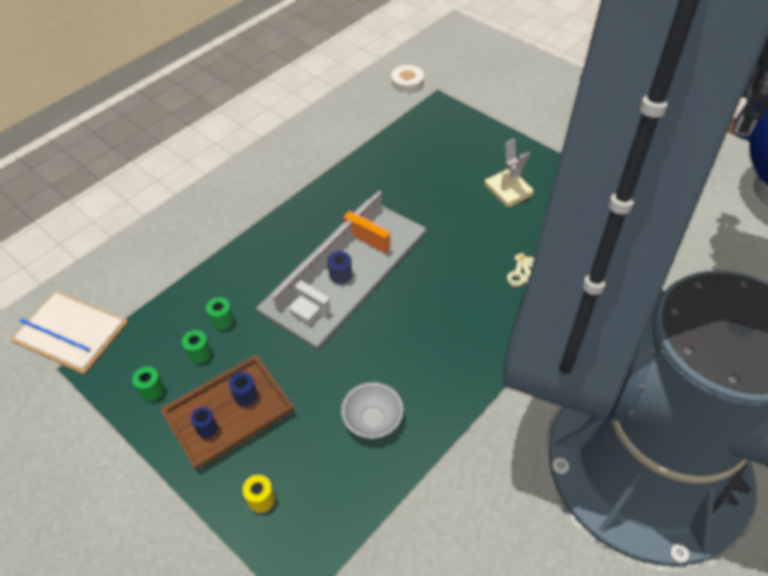

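Top view: the gauge lies with its stop at the left (+y world), the orange cursor at about (430,228) and the slug at (376,237). The clip and stand are at (600,295), rotated. Next I'll zoom in for corners.

Run:
```python
from bench import robot, imaging
import cv2,numpy as np
T=imaging.capture('top');S=imaging.capture('side')
np.savez('cal.npz',tK=T['intrinsics'],tW=T['world_to_cam'],sK=S['intrinsics'],sW=S['world_to_cam'])
def crop(p,x,y,w,h,f): return cv2.resize(p['image'][y:y+h,x:x+w,::-1],None,fx=f,fy=f,interpolation=cv2.INTER_CUBIC)
a=np.hstack([crop(T,190,125,140,70,4),crop(T,375,173,47,70,4)[:, :188]])
b=np.hstack([crop(S,165,120,126,114,4)[:312],crop(S,310,85,61,78,4)])
w=max(a.shape[1],b.shape[1]);pad=lambda m:np.pad(m,((0,0),(0,w-m.shape[1]),(0,0)))
o=np.vstack([pad(a),pad(b)]);print(o.shape);cv2.imwrite('pics/crops.png',o)
```

```text
(592, 748, 3)
```

View pics/crops.png

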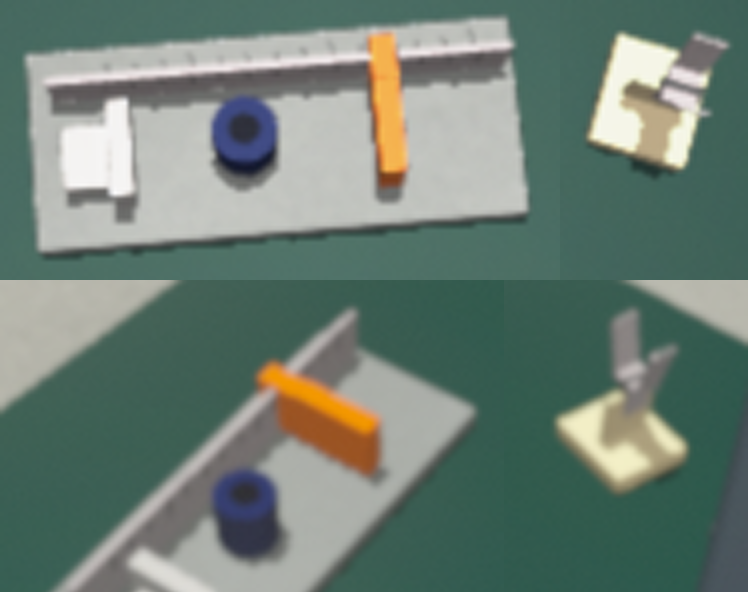

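The crops show the bed corners, ruler ends, cursor top, slug and stand corners clearly. Now I'll fit poses from these pixels in both views.

```bash
cat > h.py <<'E'
import numpy as np
from scipy.optimize import least_squares
c=np.load('cal.npz')
def proj(k,P):
    q=c[k+'W']@np.r_[P,1]; u=c[k+'K']@q[:3]; return u[:2]/u[2]
def pose(v,p):
    x,y,a,z=v; C,Sn=np.cos(a),np.sin(a)
    return np.array([x+C*p[0]-Sn*p[1],y+Sn*p[0]+C*p[1],z+p[2]])
def fit(obs,v0):
    f=lambda v:np.ravel([proj(k,pose(v,np.array(m)/1e3))-uv for k,m,uv in obs])
    r=least_squares(f,v0,loss='soft_l1'); print('res px',r.fun.reshape(-1,2).round(1).tolist()); return r.x
def px(u,v,ox,oy): return np.array([(u+.5)/4-.5+ox,(v+.5)/4-.5+oy])
E
python3 - <<'E'
from h import *
t=lambda u,v:px(u,v,190,125); s=lambda u,v:px(u,v-280,165,120)
g=fit([('t',(77,165,15),t(26,54)),('t',(77,-145,15),t(508,18)),('t',(-53,-145,15),t(528,212)),
('s',(-53,-145,15),s(476,409)),('s',(77,-145,15),s(360,347)),('t',(45,150,55),t(46,80)),('t',(45,-140,55),t(513,43)),('s',(45,-140,55),s(355,310)),
('t',(-30,100,55),t(131,193)),('t',(30,100,55),t(126,98))],[.5,0.05,0,0])
print('gauge',g.round(4),'deg',np.degrees(g[2]))
# cursor front y: one unknown
ob=[('t',(58,0,60),t(370,37)),('t',(-30,0,60),t(380,186)),('t',(-30,-16,60),t(405,183)),('t',(58,-16,60),t(397,35)),('s',(58,-16,60),s(278,363)),('s',(-30,-16,60),s(381,417)),('s',(-30,0,60),s(366,432)),('s',(58,0,60),s(259,378))]
f=lambda y:np.ravel([proj(k,pose(g,np.array(m)/1e3+[0,y[0],0]))-uv for k,m,uv in ob])
r=least_squares(f,[0],loss='soft_l1');print('cursor y',r.x,r.fun.round(1)); 
ob2=[('t',(0,0,55),t(245,128)),('s',(0,0,55),s(246,495))]
f=lambda y:np.ravel([proj(k,pose(g,np.array(m)/1e3+[y[0],y[1],0]))-uv for k,m,uv in ob2])
r2=least_squares(f,[0,0]);print('slug xy',r2.x,r2.fun.round(1))
t2=lambda u,v:px(u-560,v,375,173); s2=lambda u,v:px(u-504,v-280,310,85)
st=fit([('t',(35,30,15),t2(620,34)),('t',(-35,30,15),t2(590,138)),('t',(-35,-30,15),t2(686,166)),('s',(-35,-30,15),s2(687,446)),('s',(-35,30,15),s2(620,482)),('s',(35,30,15),s2(556,422)),],[.4,-.3,-.26,0])
print('stand',st.round(4),np.degrees(st[2]))
# clip: tail top edges z=37+66, outer +-?; triangulate mean of tail tops
def tri(a,b):
    return least_squares(lambda P:np.r_[proj('t',P)-a,proj('s',P)-b],[.4,-.3,.1])
for n,a,b in [('far',t2(711,43),s2(625,313)),('near',t2(684,104) ,s2(668,351))]:
    r=tri(a,b);print(n,r.x.round(4),r.fun.round(1))
for y in(-10,10):
  for x in(-20,20):
    P=pose(st,np.array([x,y,103])/1e3);print(x,y,P.round(3),((proj('t',P)-[375,173]+.5)*4-.5+[560,0]).round(),((proj('s',P)-[310,85]+.5)*4-.5+[504,280]).round())
E
```

```text
res px [[0.1, -0.3], [-0.1, -0.1], [0.1, 0.5], [0.3, 0.2], [-9.3, -4.2], [-0.2, 0.2], [-0.2, 0.9], [-0.1, 0.4], [0.5, -0.1], [0.3, 0.0]]
gauge [ 0.5595  0.0177  0.0986 -0.0013] deg 5.650480757434327
cursor y [-0.05187867] [-0.3 -0.6  0.3 -3.5  0.6 -3.2 -0.6 -0.6 -1.2 -0.4  0.2  0.4  0.2  0.5
 -0.2 -0.6]
slug xy [0.00476565 0.0290614 ] [-0.1  0.3 -0.2 -0.3]
res px [[-0.3, -0.1], [0.4, 0.1], [-0.1, 0.1], [-0.2, 0.3], [-0.2, -0.4], [0.3, 0.0]]
stand [ 0.4763 -0.3218 -0.2727 -0.0042] -15.626164518506732
far [ 0.4926 -0.3298  0.1068] [-0.1 -0.3  0.3  0.1]
near [ 0.4525 -0.3138  0.1084] [ 0.6  1.2 -1.5 -0.3]
-20 -10 [ 0.454 -0.326  0.099] [702. 109.] [668. 350.]
20 -10 [ 0.493 -0.337  0.099] [718.  45.] [631. 317.]
-20 10 [ 0.46  -0.307  0.099] [669.  99.] [645. 361.]
20 10 [ 0.498 -0.318  0.099] [685.  35.] [607. 328.]
```

```bash
cat >> h.py <<'E'
from scipy.spatial.transform import Rotation as R
G=np.array([.5595,.0177,.0986,-.0013]); ST=np.array([.4763,-.3218,-.2727,-.0042])
def go(frame,xyz,yaw):
    "tool-frame shift to put TCP at frame point (mm; z=world mm), and az turn to bring tool y to world yaw deg"
    from bench import robot
    s=robot.read_state(); r=R.from_rotvec(s['orientation'])
    P=pose(frame,np.array(xyz)/1e3); P[2]=xyz[2]/1e3
    ty=r.as_matrix()[:,1]; cur=np.degrees(np.arctan2(ty[1],ty[0]))
    q=np.array([s['eef_pos'][0]-frame[0],s['eef_pos'][1]-frame[1]]);C,S=np.cos(frame[2]),np.sin(frame[2])
    print('t',round(s['time_s'],2),'in frame mm',(1e3*np.array([C*q[0]+S*q[1],C*q[1]-S*q[0],s['eef_pos'][2]])).round(1),'F',s['wrist_force'].round(1),'open',round(s['opening'],4),'q',s['q'].round(2))
    print('shift mm',(1e3*r.inv().apply(P-s['eef_pos'])).round(1),'az',round(-((yaw-cur+90)%180-90),2),'tz',r.as_matrix()[:,2].round(3))
E
python3 -m crank '[[0,0,0,0,0,0,-8.36],[0,0,0,0,0,0,-8.36],[0,0,0,0,0,0,-8.36],[0,0,0,0,0,0,-8.36],[0,0,0,0,0,0,-8.36],[0,0,0,0,0,0,-8.36],[0,0,0,0,0,0,-8.36],[0,0,0,0,0,0,-8.36],[0,0,0,0,0,0,-8.36],[0,0,0,0,0,0,0]]'
python3 -c "
from h import *
go(G,[8,-105,200],5.65)"
```

```text
time_s: 2.0
eef_pos: [0.1742, -0.4687, 0.2563]
orientation: [-2.107, -2.331, -0.0]
wrist_force: [0.2, -0.3, -0.3]
opening: 0.0002
finger_force: 0.0
t 2.0 in frame mm [-431.3 -446.1  256.3] F [ 0.2 -0.3 -0.3] open 0.0002 q [-1.21  0.21 -0.03  1.32  0.    0.25]
shift mm [340.  440.1  56.3] az 0.13 tz [ 0.  0. -1.]
```

```bash
python3 -m crank '[[0,0.024,0.031,0.004,0,0,0],[0,0.024,0.031,0.004,0,0,0],[0,0.024,0.031,0.004,0,0,0],[0,0.024,0.031,0.004,0,0,0],[0,0.024,0.031,0.004,0,0,0],[0,0.024,0.031,0.004,0,0,0],[0,0.024,0.031,0.004,0,0,0],[0,0.024,0.031,0.004,0,0,0],[0,0.024,0.031,0.004,0,0,0],[0,0.024,0.031,0.004,0,0,0]]'
python3 -c "
from h import *
go(G,[8,-105,120],5.65)"
```

```text
time_s: 3.0
eef_pos: [0.4602, -0.1981, 0.2163]
orientation: [2.116, 2.322, 0.0]
wrist_force: [1.0, -0.8, 0.8]
opening: 0.0004
finger_force: 0.0
t 3.0 in frame mm [-120.1 -205.   216.3] F [ 1.  -0.8  0.8] open 0.0004 q [-0.41  0.23 -0.12  1.23 -0.    1.07]
shift mm [100.7 127.5  96.3] az -0.32 tz [ 0. -0. -1.]
```

```bash
python3 -m crank '[[0,0.0168,0.0212,0.016,0,0,0],[0,0.0168,0.0212,0.016,0,0,0],[0,0.0168,0.0212,0.016,0,0,0],[0,0.0168,0.0212,0.016,0,0,0],[0,0.0168,0.0212,0.016,0,0,0],[0,0.0168,0.0212,0.016,0,0,0],[0,0,0,0.02,0,0,0],[0,0,0,0.02,0,0,0],[0,0,0,0.02,0,0,0],[0,0,0,0,0,0,0]]'
python3 - <<'E'
from h import *
go(G,[8,-82,58],5.65)
from bench import imaging
import cv2
p=imaging.capture('side');cv2.imwrite('pics/s1.png',cv2.resize(p['image'][90:250,140:320,::-1],None,fx=3.5,fy=3.5,interpolation=cv2.INTER_CUBIC))
E
```

```text
time_s: 4.0
eef_pos: [0.5743, -0.0863, 0.0579]
orientation: [-2.112, -2.321, 0.003]
wrist_force: [-0.9, -0.2, 0.3]
opening: -0.0002
finger_force: 0.0
t 4.0 in frame mm [   4.5 -105.    57.9] F [-0.9 -0.2  0.3] open -0.0002 q [-0.15  0.49 -0.16  0.93  0.    1.33]
shift mm [23.   3.4 -0. ] az -0.26 tz [-0.004  0.001 -1.   ]
```

View pics/s1.png

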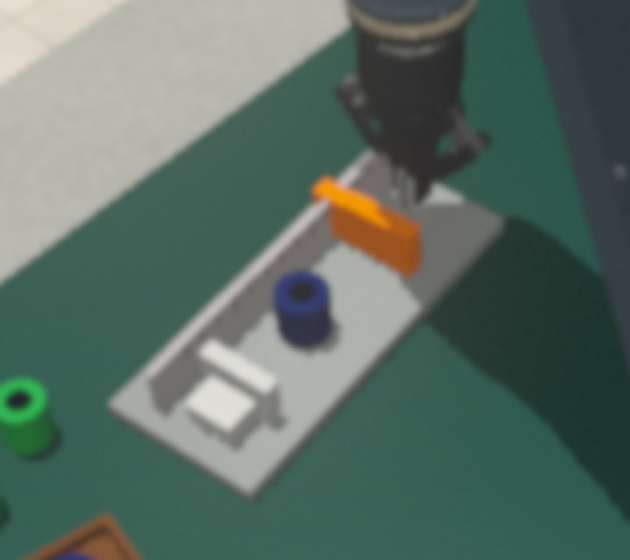

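```bash
python3 -m crank '[[0,0.008,0.001,0,0,0,-0.2],[0,0.008,0.001,0,0,0,0],[0,0.006,0.001,0,0,0,0],[0,0.006,0,0,0,0,0],[0,0.008,0,0,0,0,0],[0,0.008,0,0,0,0,0],[0,0.008,0,0,0,0,0],[0,0.008,0,0,0,0,0],[0,0.008,0,0,0,0,0],[0,0.008,0,0,0,0,0]]'
python3 -c "
from h import *
go(G,[8,29,58],5.65)"
```

```text
time_s: 5.05
eef_pos: [0.571, -0.0101, 0.0603]
orientation: [-2.106, -2.331, 0.0]
wrist_force: [0.4, -3.5, 1.9]
opening: -0.0003
finger_force: 1.3
t 5.05 in frame mm [  8.7 -28.8  60.3] F [ 0.4 -3.5  1.9] open -0.0003 q [-0.02  0.47 -0.19  0.92 -0.    1.45]
shift mm [57.8 -0.5  2.3] az 0.18 tz [-0. -0. -1.]
```

```bash
python3 -m crank '[[0,0.005,0,0,0,0,0],[0,0.005,0,0,0,0,0],[0,0.005,0,0,0,0,0],[0,0.005,0,0,0,0,0],[0,0.005,0,0,0,0,0],[0,0.005,0,0,0,0,0],[0,0.004,0,0,0,0,0],[0,0.004,0,0,0,0,0],[0,0.004,0,0,0,0,0],[0,0.003,0,0,0,0,0]]'
python3 - <<'E'
from h import *
go(G,[8,35,58],5.65)
from bench import imaging
import cv2
for n in('top','side'):
    p=imaging.capture(n)
    a=p['image'][115:205,180:330] if n=='top' else p['image'][120:240,160:300]
    cv2.imwrite(f'pics/{n}2.png',cv2.resize(a[:,:,::-1],None,fx=4,fy=4,interpolation=cv2.INTER_CUBIC))
E
```

```text
time_s: 6.05
eef_pos: [0.5664, 0.0344, 0.0602]
orientation: [-2.105, -2.331, 0.0]
wrist_force: [-1.4, -2.6, 1.2]
opening: 0.0
finger_force: 1.4
t 6.05 in frame mm [ 8.5 15.9 60.2] F [-1.4 -2.6  1.2] open 0.0 q [ 0.06  0.46 -0.2   0.91  0.    1.53]
shift mm [19.1 -0.5  2.2] az 0.18 tz [-0. -0. -1.]
```

View pics/side2.png

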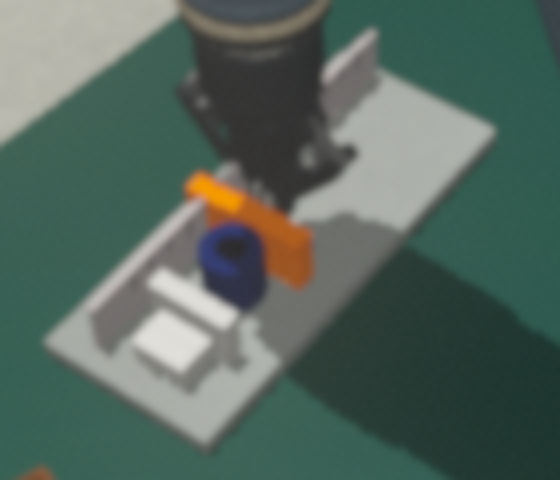

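The slug stands upright at about (232,265), carried by the cursor and a short way from the white stop. I'll creep on with force checks.

```bash
python3 -m crank '[[0,0.001,0,0,0,0,0],[0,0.001,0,0,0,0,0],[0,0.001,0,0,0,0,0],[0,0.001,0,0,0,0,0],[0,0.001,0,0,0,0,0],[0,0.001,0,0,0,0,0],[0,0.001,0,0,0,0,0],[0,0.001,0,0,0,0,0],[0,0.001,0,0,0,0,0],[0,0.001,0,0,0,0,0]]'
python3 - <<'E'
from h import *
from bench import imaging
import cv2
p=imaging.capture('top')
o=[r for r in imaging.regions_of(p,'slug_a')]
for r in o: print(r['conf'],r['extent'])
hsv=cv2.cvtColor(p['image'],cv2.COLOR_RGB2HSV)
m=cv2.inRange(hsv,(5,180,120),(22,255,255)); ys,xs=np.where(m>0); k=(xs>180)&(xs<330)&(ys>100)&(ys<210); print('orange px',xs[k].min(),xs[k].max(),ys[k].min(),ys[k].max(),k.sum())
for y in(40,50,60,70): print(y,[proj('t',pose(G,np.array([x,y,60])/1e3)).round(1) for x in(-30,0,58)])
print('stop',proj('t',pose(G,[0,.1,.055])).round(1))
cv2.imwrite('pics/top3.png',cv2.resize(p['image'][120:200,190:290,::-1],None,fx=6,fy=6,interpolation=cv2.INTER_CUBIC))
go(G,[8,35,58],5.65)
E
```

```text
time_s: 7.15
eef_pos: [0.5656, 0.0441, 0.0603]
orientation: [2.106, 2.331, 0.0]
wrist_force: [0.8, -2.5, -1.6]
opening: 0.0002
finger_force: 1.4
0.82 [96.7, 223.1, 117.1, 240.1]
0.76 [135.5, 171.6, 151.6, 188.2]
0.56 [108.7, 123.9, 123.2, 142.0]
0.55 [104.8, 170.8, 122.7, 183.8]
0.47 [140.5, 127.1, 160.8, 143.2]Traceback (most recent call last):
  File "<stdin>", line 8, in <module>
    return umr_minimum(a, axis, None, out, keepdims, initial, where)
ValueError: zero-size array to reduction operation minimum which has no identity
```

```bash
python3 -m crank '[[0,0.0005,0,0,0,0,0],[0,0.0005,0,0,0,0,0],[0,0.0005,0,0,0,0,0],[0,0.0005,0,0,0,0,0],[0,0.0005,0,0,0,0,0],[0,0.0005,0,0,0,0,0],[0,0.0005,0,0,0,0,0],[0,0.0005,0,0,0,0,0],[0,0.0005,0,0,0,0,0],[0,0.0005,0,0,0,0,0]]'
python3 - <<'E'
from h import *
from bench import imaging
import cv2
p=imaging.capture('side')
cv2.imwrite('pics/s3.png',cv2.resize(p['image'][150:220,180:260,::-1],None,fx=7,fy=7,interpolation=cv2.INTER_CUBIC))
go(G,[8,35,58],5.65)
E
```

```text
time_s: 8.25
eef_pos: [0.5651, 0.049, 0.0603]
orientation: [-2.106, -2.331, -0.0]
wrist_force: [0.6, -3.2, -0.3]
opening: -0.0002
finger_force: 1.4
t 8.3 in frame mm [ 8.6 30.7 60.3] F [ 0.9 -2.  -1. ] open 0.0 q [ 0.09  0.46 -0.2   0.91  0.    1.56]
shift mm [ 4.3 -0.6  2.3] az 0.18 tz [-0.  0. -1.]
```

View pics/s3.png

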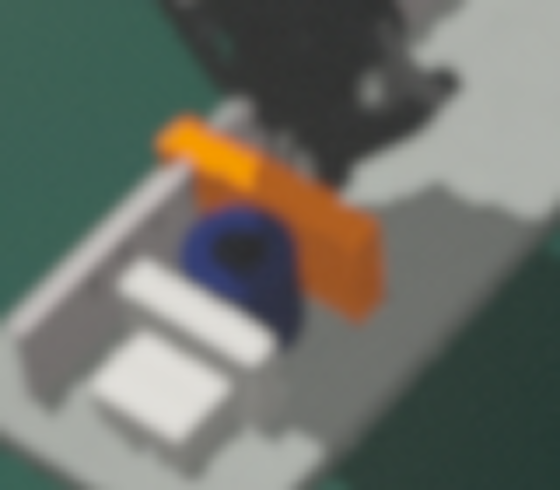

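The slug is upright between the cursor and the stop, nearly closed. I'll go on in smaller steps.

```bash
python3 -m crank '[[0,0.0002,0,0,0,0,0],[0,0.0002,0,0,0,0,0],[0,0.0002,0,0,0,0,0],[0,0.0002,0,0,0,0,0],[0,0.0002,0,0,0,0,0],[0,0.0002,0,0,0,0,0],[0,0.0002,0,0,0,0,0],[0,0.0002,0,0,0,0,0],[0,0.0002,0,0,0,0,0],[0,0.0002,0,0,0,0,0]]'
```

```text
time_s: 9.3
eef_pos: [0.5649, 0.0509, 0.0603]
orientation: [2.106, 2.331, -0.0]
wrist_force: [0.2, -3.8, 0.0]
opening: 0.0004
finger_force: 2.2
```

```bash
python3 -m crank '[[0,0.0002,0,0,0,0,0],[0,0.0002,0,0,0,0,0],[0,0.0002,0,0,0,0,0],[0,0.0002,0,0,0,0,0],[0,0.0002,0,0,0,0,0],[0,0.0002,0,0,0,0,0],[0,0.0002,0,0,0,0,0],[0,0,0,0,0,0,0],[0,0,0,0,0,0,0],[0,0,0,0,0,0,0]]'
```

```text
time_s: 10.3
eef_pos: [0.5648, 0.0511, 0.0603]
orientation: [2.106, 2.329, -0.003]
wrist_force: [0.7, -13.5, -0.4]
opening: 0.0001
finger_force: 6.7
```

Contact: force rose from about 3 N to 13 N with the cursor stopped, so it is closed. Backing off and rising.

```bash
python3 -m crank '[[0,-0.002,0,0,0,0,0],[0,-0.006,0,0,0,0,0],[0,-0.01,0,0,0,0,0],[0,-0.01,0,0,0,0,0],[0,0,0,-0.02,0,0,0],[0,0,0,-0.03,0,0,0],[0.07,0,0,-0.03,0,0,0],[0.07,0,0,-0.03,0,0,0],[0.07,0,0,-0.03,0,0,0],[0.07,0,0,0,0,0,0]]'
python3 - <<'E'
from h import *
q=np.array([.5648-G[0],.0511-G[1]]);C,S=np.cos(G[2]),np.sin(G[2]);print('contact TCP gauge y',C*q[1]-S*q[0])
go(ST,[0,0,200],-15.63)
E
```

```text
time_s: 11.3
eef_pos: [0.5693, 0.0239, 0.2043]
orientation: [2.103, 2.328, 0.007]
wrist_force: [-0.2, -0.7, 0.0]
opening: 0.0581
finger_force: 0.0
contact TCP gauge y 0.0327160410996536
t 11.3 in frame mm [ -3.5 357.9 204.3] F [-0.2 -0.7  0. ] open 0.0581 q [0.04 0.37 0.04 1.24 0.   1.51]
shift mm [-334.5 -127.5    3.6] az 21.43 tz [ 0.006  0.    -1.   ]
```

```bash
python3 -m crank '[[0.07,-0.04,-0.015,0,0,0,0],[0.07,-0.042,-0.016,0,0,0,0],[0.07,-0.042,-0.016,0,0,0,0],[0.07,-0.042,-0.016,0,0,0,0],[0.07,-0.042,-0.016,0,0,0,0],[0.07,-0.042,-0.016,0,0,0,0],[0.07,-0.042,-0.016,0,0,0,0],[0.07,-0.036,-0.014,0,0,0,0],[0.07,0,0,0,0,0,8.5],[0.07,0,0,0,0,0,8.5]]'
python3 - <<'E'
from h import *
go(ST,[0,-1,115],-15.63)
from bench import imaging
import cv2
a=imaging.capture('top')['image'][80:240,180:440];b=imaging.capture('side')['image'][20:180,240:420]
o=np.hstack([a,b]);cv2.imwrite('pics/c4.png',cv2.resize(o[:,:,::-1],None,fx=1.8,fy=1.8,interpolation=cv2.INTER_CUBIC))
E
```

```text
time_s: 12.3
eef_pos: [0.4754, -0.3162, 0.1994]
orientation: [-2.435, -1.984, 0.0]
wrist_force: [-0.1, 0.4, -0.4]
opening: 0.0701
finger_force: 0.0
t 12.3 in frame mm [ -2.4   5.2 199.4] F [-0.1  0.4 -0.4] open 0.0701 q [-0.59  0.38  0.04  1.24  0.    1.19]
shift mm [-6.4  2.  84.4] az 3.99 tz [-0.001  0.001 -1.   ]
```

View pics/c4.png

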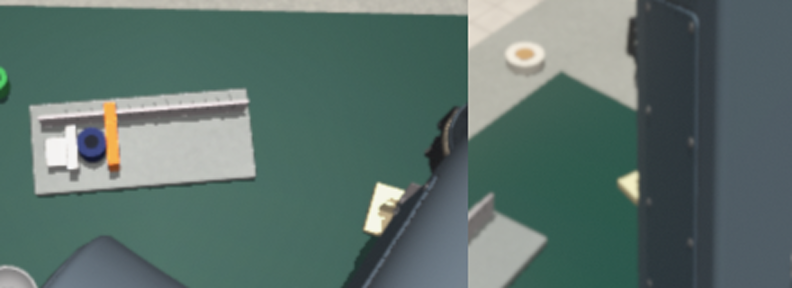

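Both views confirm the gauge is closed: top crop has the stop at (71,150), the slug at (91,143) and the cursor at (112,137). The arm hides the clip, so I'll use the fitted stand pose and descend.

```bash
python3 -m crank '[[0.07,-0.003,0.001,0.01,0,0,4],[0.07,-0.003,0,0.02,0,0,0],[0.07,0,0,0.02,0,0,0],[0.07,0,0,0.02,0,0,0],[0.07,0,0,0.015,0,0,0],[0.07,0,0,0.01,0,0,0],[0.07,0,0,0.009,0,0,0],[0.07,0,0,0,0,0,0],[0.07,0,0,0,0,0,0],[0.07,0,0,0,0,0,0]]'
python3 - <<'E'
from h import *
go(ST,[-1,-1,95],-15.63)
from bench import imaging
import cv2
a=imaging.capture('top')['image'][150:240,350:450]
cv2.imwrite('pics/c5.png',cv2.resize(a[:,:,::-1],None,fx=5,fy=5,interpolation=cv2.INTER_CUBIC))
E
```

```text
time_s: 13.4
eef_pos: [0.4765, -0.3208, 0.097]
orientation: [2.494, 1.909, 0.001]
wrist_force: [-0.8, 0.2, -0.2]
opening: 0.0699
finger_force: 0.0
t 13.4 in frame mm [-0.1  1.  97. ] F [-0.8  0.2 -0.2] open 0.0699 q [-0.59  0.44 -0.13  1.    0.    1.24]
shift mm [-2.  -0.9  2. ] az 0.49 tz [ 0.001 -0.001 -1.   ]
```

View pics/c5.png

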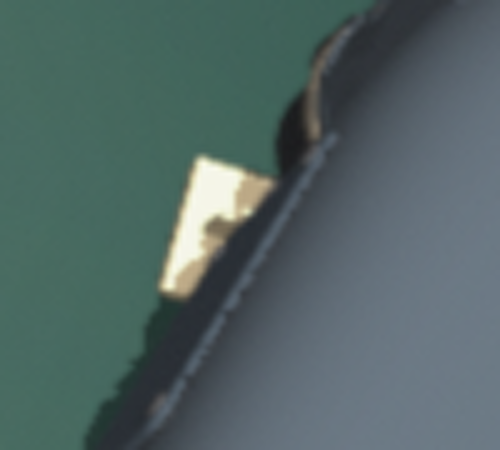

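```bash
python3 -m crank '[[0.06,-0.001,-0.0005,0.001,0,0,0.4],[0.055,-0.001,0,0.001,0,0,0],[0.05,0,0,0,0,0,0],[0.046,0,0,0,0,0,0],[0.043,0,0,0,0,0,0],[0.04,0,0,0,0,0,0],[0.038,0,0,0,0,0,0],[0.036,0,0,0,0,0,0],[0.034,0,0,0,0,0,0],[0.032,0,0,0,0,0,0]]'
```

```text
time_s: 14.45
eef_pos: [0.4751, -0.3223, 0.0943]
orientation: [-2.502, -1.9, 0.0]
wrist_force: [0.5, 0.1, -0.5]
opening: 0.0322
finger_force: 5.2
```

Both fingers bear evenly on the tails (5 N, no side force). Squeezing.

```bash
python3 -m crank '[[0.03,0,0,0,0,0,0],[0.028,0,0,0,0,0,0],[0.026,0,0,0,0,0,0],[0.024,0,0,0,0,0,0],[0.02,0,0,0,0,0,0],[0.015,0,0,0,0,0,0],[0.015,0,0,0,0,0,0],[0.015,0,0,0,0,0,0],[0.015,0,0,0,0,0,0],[0.015,0,0,0,0,0,0]]'
```

```text
time_s: 15.45
eef_pos: [0.475, -0.3224, 0.0949]
orientation: [2.502, 1.9, -0.0]
wrist_force: [-4.1, 1.4, 11.0]
opening: 0.0214
finger_force: 58.4
```

```bash
python3 -m crank '[[0.015,0,0,-0.005,0,0,0],[0.015,0,0,-0.01,0,0,0],[0.015,0,0,-0.015,0,0,0],[0.015,0,0,-0.02,0,0,0],[0.015,0,0,-0.02,0,0,0],[0.015,0,0,-0.02,0,0,0],[0.015,0,0,-0.02,0,0,0],[0.015,0,0,0,0,0,-7],[0.015,0,0,0,0,0,-7],[0.015,0,0,0,0,0,-7.3]]'
python3 -c "
from h import *
go(G,[45,0,200],5.65)"
```

```text
time_s: 16.45
eef_pos: [0.4752, -0.3224, 0.2051]
orientation: [2.101, 2.334, 0.0]
wrist_force: [-0.1, 0.3, -0.7]
opening: 0.0212
finger_force: 58.9
t 16.45 in frame mm [-117.4 -330.2  205.1] F [-0.1  0.3 -0.7] open 0.0212 q [-0.6   0.38  0.06  1.25  0.    0.87]
shift mm [329.1 164.5   5.1] az 0.37 tz [ 0.001 -0.    -1.   ]
```

```bash
python3 -m crank '[[0.015,0.03,0.015,0,0,0,-0.4],[0.015,0.036,0.018,0,0,0,0],[0.015,0.036,0.018,0,0,0,0],[0.015,0.036,0.018,0,0,0,0],[0.015,0.036,0.018,0,0,0,0],[0.015,0.036,0.018,0,0,0,0],[0.015,0.036,0.018,0,0,0,0],[0.015,0.036,0.018,0.01,0,0,0],[0.015,0.03,0.014,0.02,0,0,0],[0.015,0.015,0.008,0.02,0,0,0]]'
python3 - <<'E'
from h import *
go(G,[45,15,150],5.65)
from bench import imaging
import cv2
a=imaging.capture('top')['image'][110:210,180:330];b=imaging.capture('side')['image'][100:225,165:315]
cv2.imwrite('pics/c6a.png',a[:,:,::-1]);cv2.imwrite('pics/c6.png',cv2.resize(np.vstack([a,b])[:,:,::-1],None,fx=2.6,fy=2.6,interpolation=cv2.INTER_CUBIC))
E
```

```text
time_s: 17.45
eef_pos: [0.6034, 0.0228, 0.1546]
orientation: [2.097, 2.339, 0.002]
wrist_force: [0.1, -0.6, -0.1]
opening: 0.0214
finger_force: 58.9
t 17.45 in frame mm [ 44.2   0.8 154.6] F [ 0.1 -0.6 -0.1] open 0.0214 q [0.04 0.46 0.05 1.16 0.   1.5 ]
shift mm [14.2  0.9  4.6] az 0.6 tz [ 0.002  0.    -1.   ]
```

View pics/c6.png

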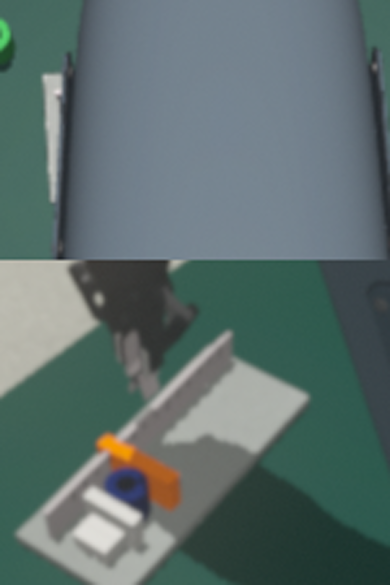

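Only the side view sees the clip, held with jaws down at about (140,385). I'll bring it lower and closer, then take the last zoom.

```bash
python3 -m crank '[[0.015,0.004,0.0005,0,0,0,-0.6],[0.015,0.005,0.0004,0.004,0,0,0],[0.015,0.005,0,0.005,0,0,0],[0.015,0.0035,0,0.006,0,0,0],[0.015,0,0,0.006,0,0,0],[0.015,0,0,0.004,0,0,0],[0.015,0,0,0,0,0,0],[0.015,0,0,0,0,0,0],[0.015,0,0,0,0,0,0],[0.015,0,0,0,0,0,0]]'
python3 - <<'E'
from h import *
go(G,[45,30,98],5.65)
from bench import imaging
import cv2
p=imaging.capture('side')['image']
cv2.imwrite('pics/raw7.png',p[:,:,::-1])
cv2.imwrite('pics/c7.png',cv2.resize(p[125:197,185:265,::-1],None,fx=8,fy=8,interpolation=cv2.INTER_CUBIC))
f=lambda P:((proj('s',P)-[185,125]+.5)*8-.5).round()
import sys
for cz in(62,68,72):
  for y in(5,15,25): print('tip',cz,y,f(pose(G,[.045,y/1e3,cz/1e3])))
for y in(38,43,48): print('cursor back top x-30,58',y,f(pose(G,[-.03,y/1e3,.06])),f(pose(G,[.058,y/1e3,.06])))
E
```

```text
time_s: 18.55
eef_pos: [0.6015, 0.0375, 0.1295]
orientation: [2.087, 2.348, 0.0]
wrist_force: [-0.3, 0.1, -0.5]
opening: 0.0215
finger_force: 58.9
t 18.55 in frame mm [ 43.8  15.6 129.5] F [-0.3  0.1 -0.5] open 0.0215 q [0.06 0.47 0.01 1.11 0.   1.52]
shift mm [14.4  1.5 31.5] az 1.07 tz [ 0.  0. -1.]
tip 62 5 [278. 270.]
tip 62 15 [258. 290.]
tip 62 25 [238. 309.]
tip 68 5 [276. 258.]
tip 68 15 [256. 277.]
tip 68 25 [236. 296.]
tip 72 5 [275. 249.]
tip 72 15 [255. 268.]
tip 72 25 [235. 288.]
cursor back top x-30,58 38 [401. 446.] [180. 320.]
cursor back top x-30,58 43 [391. 456.] [170. 330.]
cursor back top x-30,58 48 [381. 467.] [160. 340.]
```

View pics/c7.png

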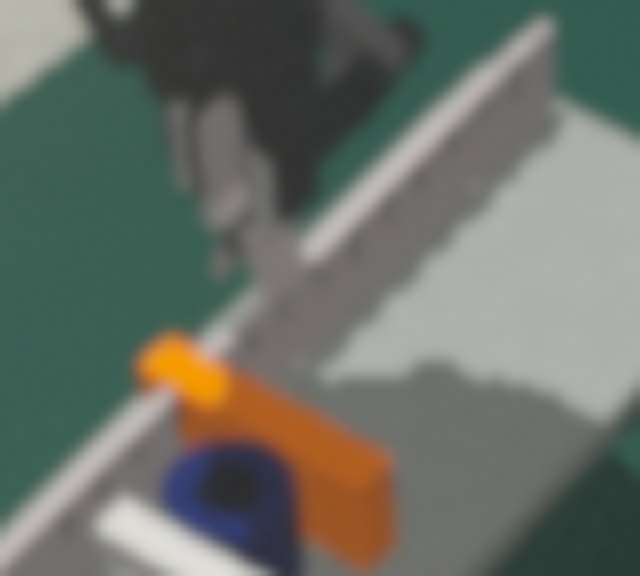

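Cursor back-top edge at (393,455)–(172,330) gives gauge y ≈ 43. The jaw tips at (222,272) and about (280,295) put the clip about 63 mm below the TCP and 1–2 mm ahead of it. I'll lower it 4–6 mm short, then creep forward to touch.

```bash
python3 -m crank '[[0.015,0.004,0.0012,0,0,0,1],[0.015,0.005,0,0,0,0,0],[0.015,0,0,0.004,0,0,0],[0.015,0,0,0.005,0,0,0],[0.015,0,0,0.005,0,0,0],[0.015,0,0,0.005,0,0,0],[0.015,0,0,0.005,0,0,0],[0.015,0,0,0.004,0,0,0],[0.015,0,0,0.002,0,0,0],[0.015,0,0,0,0,0,0]]'
python3 -c "
from h import *
go(G,[45,30,98],5.65)"
```

```text
time_s: 19.6
eef_pos: [0.6015, 0.0466, 0.099]
orientation: [-2.108, -2.329, 0.0]
wrist_force: [-0.1, 0.5, 0.5]
opening: 0.0216
finger_force: 58.9
t 19.6 in frame mm [44.6 24.7 99. ] F [-0.1  0.5  0.5] open 0.0216 q [ 0.08  0.5  -0.04  1.04  0.    1.55]
shift mm [5.3 0.4 1. ] az 0.07 tz [-0. -0. -1.]
```

Straddling with no contact. Creeping forward.

```bash
python3 -m crank '[[0.015,0.0005,0.0003,0,0,0,0],[0.015,0.0005,0,0,0,0,0],[0.015,0.0005,0,0,0,0,0],[0.015,0.0005,0,0,0,0,0],[0.015,0.0005,0,0,0,0,0],[0.015,0.0005,0,0,0,0,0],[0.015,0,0,0,0,0,0],[0.015,0,0,0,0,0,0],[0.015,0,0,0,0,0,0],[0.015,0,0,0,0,0,0]]'
```

```text
time_s: 20.6
eef_pos: [0.6016, 0.0497, 0.0993]
orientation: [2.108, 2.33, 0.0]
wrist_force: [-0.1, -1.4, -0.3]
opening: 0.0213
finger_force: 58.9
```

```bash
python3 -m crank '[[0.015,0.0003,0,0,0,0,0],[0.015,0.0003,0,0,0,0,0],[0.015,0.0003,0,0,0,0,0],[0.015,0.0003,0,0,0,0,0],[0.015,0.0003,0,0,0,0,0],[0.015,0,0,0,0,0,0],[0.015,0,0,0,0,0,0],[0.015,0,0,0,0,0,0],[0.015,0,0,0,0,0,0],[0.015,0,0,0,0,0,0]]'
```

```text
time_s: 21.6
eef_pos: [0.6015, 0.0512, 0.0993]
orientation: [2.108, 2.33, 0.0]
wrist_force: [0.2, -0.2, -0.9]
opening: 0.0212
finger_force: 58.9
```

```bash
python3 -m crank '[[0.015,0.0003,0,0,0,0,0],[0.015,0.0003,0,0,0,0,0],[0.015,0.0003,0,0,0,0,0],[0.015,0.0003,0,0,0,0,0],[0.015,0,0,0,0,0,0],[0.015,0,0,0,0,0,0],[0.015,0,0,0,0,0,0],[0.015,0,0,0,0,0,0],[0.015,0,0,0,0,0,0],[0.015,0,0,0,0,0,0]]'
```

```text
time_s: 22.6
eef_pos: [0.6014, 0.0523, 0.0993]
orientation: [2.108, 2.33, 0.0]
wrist_force: [-0.4, 0.5, 0.1]
opening: 0.0212
finger_force: 58.9
```

```bash
python3 -m crank '[[0.015,0.0003,0,0,0,0,0],[0.015,0.0003,0,0,0,0,0],[0.015,0.0003,0,0,0,0,0],[0.015,0,0,0,0,0,0],[0.015,0,0,0,0,0,0],[0.015,0,0,0,0,0,0],[0.015,0,0,0,0,0,0],[0.015,0,0,0,0,0,0],[0.015,0,0,0,0,0,0],[0.015,0,0,0,0,0,0]]'
```

```text
time_s: 23.6
eef_pos: [0.6012, 0.0532, 0.0993]
orientation: [2.108, 2.33, -0.0]
wrist_force: [-0.5, -0.5, 0.2]
opening: 0.0209
finger_force: 58.9
```

```bash
python3 -m crank '[[0.015,0.0003,0,0,0,0,0],[0.015,0.0003,0,0,0,0,0],[0.015,0.0003,0,0,0,0,0],[0.015,0,0,0,0,0,0],[0.015,0,0,0,0,0,0],[0.015,0,0,0,0,0,0],[0.015,0,0,0,0,0,0],[0.015,0,0,0,0,0,0],[0.015,0,0,0,0,0,0],[0.015,0,0,0,0,0,0]]'
```

```text
time_s: 24.6
eef_pos: [0.6012, 0.0541, 0.0993]
orientation: [-2.108, -2.33, -0.0]
wrist_force: [0.1, 0.3, -0.2]
opening: 0.021
finger_force: 58.9
```

```bash
python3 -c "
from h import *
go(G,[45,30,98],5.65)"; python3 -m crank '[[0.015,0.0002,0,0,0,0,0],[0.015,0.0002,0,0,0,0,0],[0.015,0.0002,0,0,0,0,0],[0.015,0,0,0,0,0,0],[0.015,0,0,0,0,0,0],[0.015,0,0,0,0,0,0],[0.015,0,0,0,0,0,0],[0.015,0,0,0,0,0,0],[0.015,0,0,0,0,0,0],[0.015,0,0,0,0,0,0]]'
```

```text
t 24.6 in frame mm [45.1 32.2 99.3] F [ 0.1  0.3 -0.2] open 0.021 q [ 0.09  0.5  -0.03  1.04  0.    1.56]
shift mm [-2.2 -0.1  1.3] az 0.07 tz [ 0.  0. -1.]
time_s: 25.6
eef_pos: [0.6011, 0.0548, 0.0993]
orientation: [-2.108, -2.33, -0.0]
wrist_force: [0.2, -0.2, -0.4]
opening: 0.0214
finger_force: 58.9
```

```bash
python3 -m crank '[[0.015,0.0003,0,0,0,0,0],[0.015,0.0003,0,0,0,0,0],[0.015,0.0003,0,0,0,0,0],[0.015,0,0,0,0,0,0],[0.015,0,0,0,0,0,0],[0.015,0,0,0,0,0,0],[0.015,0,0,0,0,0,0],[0.015,0,0,0,0,0,0],[0.015,0,0,0,0,0,0],[0.015,0,0,0,0,0,0]]'
```

```text
time_s: 26.6
eef_pos: [0.601, 0.0556, 0.0993]
orientation: [2.108, 2.33, 0.0]
wrist_force: [0.3, 0.5, 0.1]
opening: 0.0214
finger_force: 58.9
```

```bash
python3 -m crank '[[0.015,0.0003,0,0,0,0,0],[0.015,0.0003,0,0,0,0,0],[0.015,0.0003,0,0,0,0,0],[0.015,0,0,0,0,0,0],[0.015,0,0,0,0,0,0],[0.015,0,0,0,0,0,0],[0.015,0,0,0,0,0,0],[0.015,0,0,0,0,0,0],[0.015,0,0,0,0,0,0],[0.015,0,0,0,0,0,0]]'
```

```text
time_s: 27.6
eef_pos: [0.6009, 0.0565, 0.0993]
orientation: [-2.108, -2.33, 0.0]
wrist_force: [0.3, -0.1, 0.4]
opening: 0.0212
finger_force: 58.9
```

```bash
python3 -m crank '[[0.015,0.0003,0,0,0,0,0],[0.015,0.0003,0,0,0,0,0],[0.015,0.0003,0,0,0,0,0],[0.015,0,0,0,0,0,0],[0.015,0,0,0,0,0,0],[0.015,0,0,0,0,0,0],[0.015,0,0,0,0,0,0],[0.015,0,0,0,0,0,0],[0.015,0,0,0,0,0,0],[0.015,0,0,0,0,0,0]]'
```

```text
time_s: 28.6
eef_pos: [0.6008, 0.0574, 0.0993]
orientation: [2.108, 2.33, 0.0]
wrist_force: [-0.3, -0.4, -0.9]
opening: 0.0214
finger_force: 58.9
```

```bash
python3 -m crank '[[0.015,0.0003,0,0,0,0,0],[0.015,0.0003,0,0,0,0,0],[0.015,0.0003,0,0,0,0,0],[0.015,0,0,0,0,0,0],[0.015,0,0,0,0,0,0],[0.015,0,0,0,0,0,0],[0.015,0,0,0,0,0,0],[0.015,0,0,0,0,0,0],[0.015,0,0,0,0,0,0],[0.015,0,0,0,0,0,0]]'
```

```text
time_s: 29.6
eef_pos: [0.6008, 0.0581, 0.0993]
orientation: [2.108, 2.329, -0.0]
wrist_force: [-0.1, -5.0, -0.4]
opening: 0.0215
finger_force: 59.0
```

Touched the cursor at 5 N. Backing off 2 mm and releasing.

```bash
python3 -m crank '[[0.015,-0.001,0,0,0,0,0],[0.015,-0.001,0,0,0,0,0],[0.015,0,0,0,0,0,0],[0.022,0,0,0,0,0,0],[0.026,0,0,0,0,0,0],[0.03,0,0,0,0,0,0],[0.034,0,0,0,0,0,0],[0.038,0,0,0,0,0,0],[0.042,0,0,0,0,0,0],[0.045,0,0,0,0,0,0]]'
```

```text
time_s: 30.6
eef_pos: [0.6008, 0.0563, 0.0993]
orientation: [-2.108, -2.33, 0.0]
wrist_force: [-0.5, -0.4, -1.0]
opening: 0.045
finger_force: 0.3
```

```bash
python3 -m crank '[[0.05,0,0,0,0,0,0],[0.055,0,0,0,0,0,0],[0.06,0,0,0,0,0,0],[0.065,0,0,0,0,0,0],[0.065,0,0,0,0,0,0],[0.065,0,0,-0.005,0,0,0],[0.065,0,0,-0.015,0,0,0],[0.065,0,0,-0.02,0,0,0],[0.065,0,0,-0.03,0,0,0],[0.065,0,0,-0.03,0,0,0]]'
```

```text
time_s: 31.6
eef_pos: [0.6006, 0.0563, 0.2006]
orientation: [-2.108, -2.329, 0.0]
wrist_force: [0.3, -0.9, 0.5]
opening: 0.0649
finger_force: 0.0
```

Released. Moving away so both cameras see the result.

```bash
python3 -m crank '[[0.065,-0.03,-0.01,-0.01,0,0,0],[0.065,-0.035,-0.01,0,0,0,0],[0.065,-0.035,-0.01,0,0,0,0],[0.065,-0.035,-0.01,0,0,0,0],[0.065,-0.035,-0.01,0,0,0,0],[0.065,-0.035,-0.01,0,0,0,0],[0.065,-0.035,-0.01,0,0,0,0],[0.065,-0.03,-0.01,0,0,0,0],[0.065,-0.02,0,0,0,0,0],[0.065,0,0,0,0,0,0]]'
python3 - <<'E'
from bench import imaging
import cv2,numpy as np
T=imaging.capture('top');S=imaging.capture('side')
a=T['image'][115:205,185:315];b=S['image'][110:235,170:300]
cv2.imwrite('pics/fin.png',cv2.resize(np.vstack([a,b])[:,:,::-1],None,fx=2.75,fy=2.75,interpolation=cv2.INTER_CUBIC))
for n in('clip','cup','rings','stand'):
  for p in(T,S): print(n,[(r['conf'],np.round(r['extent']).tolist()) for r in imaging.recognise(p,n)][:2])
E
```

```text
time_s: 32.6
eef_pos: [0.55, -0.2425, 0.2095]
orientation: [2.111, 2.326, -0.0]
wrist_force: [-0.4, -0.0, 0.1]
opening: 0.0651
finger_force: 0.0
clip [(0.43, [242.0, 124.0, 255.0, 143.0])]
clip [(0.74, [201.0, 150.0, 217.0, 171.0])]
cup []
cup [(0.75, [229.0, 254.0, 269.0, 293.0])]
rings []
rings []
stand [(0.2, [193.0, 131.0, 320.0, 189.0])]
stand []
```

View pics/fin.png

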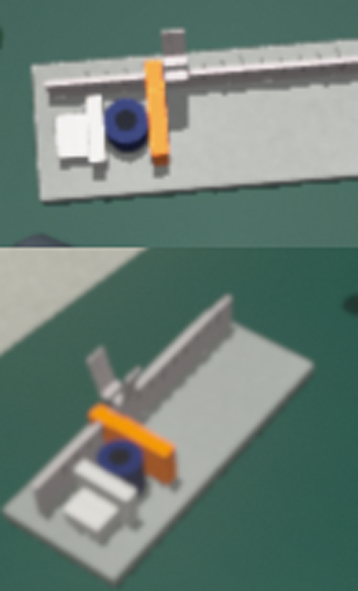

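The clip stands upright on the ruler directly behind the cursor (top (173,55), side (115,380)). The slug is upright between the stop and the cursor.

```bash
python3 -c "
from bench import robot
print(robot.hand_in())"
```

```text
the job is handed in; nothing more can be done
None
```

The job is handed in at about 33 s: cursor closed on the slug (13.5 N at most), slug upright, clip upright on the ruler about 2 mm behind the cursor (judged by touch); I viewed 11 pictures, one over the limit of 10, and didn't re-check the rings.

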